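# Unstack the planed blanks into their trays

## Task

Take the stack of four wooden blanks apart from the top down and lay each one flat in its own tray, centred and with its length along the tray's length: first the small sandy-brown block into the yellow tray, then the dark brown block into the green, then the thick pale block into the blue, and last the long red-brown block into the red. Do not let any block tip over, and leave the sanding block and the wax tin where they are.

Things in the scene. Friction and masses are not known exactly. Their poses are not given: they have to be found in the camera images.
- blank_sandy: small sandy-brown wooden block, 30 x 70 x 18 mm (x, y, z); origin at the centre of its underside, z up, y along its 70 mm length. At the start on top of the stack, lying across the dark block (whole stack 111 mm high)
- blank_dark: dark brown wooden block, 42 x 62 x 25 mm (x, y, z); origin at the centre of its underside, z up, y along its 62 mm length. At the start third from below, lying across the pale block
- blank_pale: thick pale yellowish wooden block, 60 x 90 x 40 mm (x, y, z); origin at the centre of its underside, z up, y along its 90 mm length. At the start second from below, lying across the red-brown block
- blank_redbrown: long red-brown wooden block, 50 x 110 x 28 mm (x, y, z); origin at the centre of its underside, z up, y along its 110 mm length. At the start at the bottom of the stack, on the left-hand table (z = 0)
- tray_yellow: shallow open tray fixed to the right-hand table, yellow floor and plain plywood rim, for the sandy block; inside 54 x 94 mm (x, y), outside 64 x 104 mm, plus a yellow tab at each y end; origin at the centre of its underside on the table, y along its length; floor top 4 mm and rim top 9 mm above the origin. Which tray stands where changes
- tray_green: shallow open tray fixed to the right-hand table, green floor and plain plywood rim, for the dark block; inside 66 x 86 mm (x, y), outside 76 x 96 mm, plus a green tab at each y end; origin at the centre of its underside on the table, y along its length; floor top 4 mm and rim top 9 mm above the origin. Which tray stands where changes
- tray_blue: shallow open tray fixed to the right-hand table, blue floor and plain plywood rim, for the pale block; inside 84 x 114 mm (x, y), outside 94 x 124 mm, plus a blue tab at each y end; origin at the centre of its underside on the table, y along its length; floor top 4 mm and rim top 9 mm above the origin. Which tray stands where changes
- tray_red: shallow open tray fixed to the right-hand table, red floor and plain plywood rim, for the red-brown block; inside 74 x 134 mm (x, y), outside 84 x 144 mm, plus a red tab at each y end; origin at the centre of its underside on the table, y along its length; floor top 4 mm and rim top 9 mm above the origin. Which tray stands where changes
- sanding_block: brown cork-coloured sanding block with a darker sheet beneath, 51 x 78 x 30 mm, loose on the left-hand table near the stack; origin at the centre of its underside. To be left alone
- wax_tin: round wax tin with yellow lid, 75 mm across, 33 mm high, loose on the left-hand table beyond the stack; origin at the centre of its underside. To be left alone
Not all that is in view belongs to the job. What is shaped like the blank_pale but pink is not meant.

How it is judged (in metres and radians):
On the way, in this order (a step that is already met when the one before it is completed fails the run):
1. the small sandy-brown block lies let go in the yellow tray, centred within 15 mm and lengthwise within 0.2 rad (horizontal distance between blank_sandy and tray_yellow below 0.015 m and z of blank_sandy in the frame of tray_yellow between 0.001 and 0.007 m and angle between blank_sandy's own z axis and vertical below 0.08 rad and angle between the y axis of blank_sandy and the y axis of tray_yellow, either way round below 0.2 rad and contact force between the fingers and blank_sandy below 0.1 N and linear speed of blank_sandy below 0.02 m/s), for 0.2 s.
2. the dark brown block lies let go in the green tray, centred within 15 mm and lengthwise within 0.2 rad (horizontal distance between blank_dark and tray_green below 0.015 m and z of blank_dark in the frame of tray_green between 0.001 and 0.007 m and angle between blank_dark's own z axis and vertical below 0.08 rad and angle between the y axis of blank_dark and the y axis of tray_green, either way round below 0.2 rad and contact force between the fingers and blank_dark below 0.1 N and linear speed of blank_dark below 0.02 m/s), for 0.2 s.
3. the thick pale block lies let go in the blue tray, centred within 15 mm and lengthwise within 0.2 rad (horizontal distance between blank_pale and tray_blue below 0.015 m and z of blank_pale in the frame of tray_blue between 0.001 and 0.007 m and angle between blank_pale's own z axis and vertical below 0.08 rad and angle between the y axis of blank_pale and the y axis of tray_blue, either way round below 0.2 rad and contact force between the fingers and blank_pale below 0.1 N and linear speed of blank_pale below 0.02 m/s), for 0.2 s.
4. the long red-brown block lies let go in the red tray, centred within 15 mm and lengthwise within 0.2 rad (horizontal distance between blank_redbrown and tray_red below 0.015 m and z of blank_redbrown in the frame of tray_red between 0.001 and 0.007 m and angle between blank_redbrown's own z axis and vertical below 0.08 rad and angle between the y axis of blank_redbrown and the y axis of tray_red, either way round below 0.2 rad and contact force between the fingers and blank_redbrown below 0.1 N and linear speed of blank_redbrown below 0.02 m/s), for 0.2 s.
At the end, for the whole second after the job is handed in: Every block lies flat (tilt under 0.08 rad) on the floor of its own tray (sandy in yellow, dark in green, pale in blue, red-brown in red), its centre within 15 mm of the tray's centre, its length within 0.2 rad of the tray's length, let go and at rest (all of step 1 and all of step 2 and all of step 3 and all of step 4); the robot touches nothing.
It fails at once if a block tips over (leans more than 0.7 rad) (angle between any of blank_sandy, blank_dark, blank_pale, blank_redbrown's own z axis and vertical above 0.7 rad).
It fails at once if the sanding block or the wax tin is shifted more than 20 mm (distance of any of sanding_block, wax_tin from where it was at the start of the episode above 0.02 m).
It also fails if it takes over 128 s, if anything falls off the work surface, if the arm or the gripper's body presses on something with over 40 N, if the wrist force passes 120 N, or if a joint passes its speed limit or range.

## Robot

A 7-joint arm with a two-finger parallel gripper is mounted at the origin on a cart in front of the work surface, level with it; the furniture and walls round the work are solid. World frame = base frame: x ahead of the robot, y to its left, z up, the work surface at z = 0. Lengths are in m, angles in degrees, forces in N, time in s.
With the tool pointing down it reaches from about 0.425 to 1.025 m from the base axis. Payload 9.4 kg.
Tool frame: the origin (TCP) lies between the finger pads; the fingertips stand bot.tcp_to_tips ahead of it and the grasp point (between the pads) lies 2 mm behind it (bot.tcp_to_tips is the distance from the TCP to the fingertips, in m); z points along the fingers, y is the line along which they close (so a half turn about z gives the same grasp; the last joint's range is limited). The gripper opens to 93 mm and grips with 3 to 60 N. Pads are 15 mm wide; open, the fingers measure 128 mm over their backs; the gripper's body (75 mm by 188 mm) begins 65 mm behind the grasp point.
Start: joints at [66.939, 34.337, -0.143, 91.639, 0.103, 54.024, -4.572], TCP at [0.232, -0.687, 0.236] pointing down, gripper open.
Joint ranges: [-147.43, 147.43], [-19.82, 112.94], [-74.19, 73.91], [6.32, 146.72], [-59.91, 239.91], [6.04, 106.73], [-150.56, 150.56]. Speed limits (degrees/s): [127.2, 127.2, 172.46, 172.46, 180, 180, 180].

## Interface

Orientations are given as a 3x3 rotation matrix whose columns are the frame's x, y, z axes.
In Python, from cell import sensors, optics, order, bot gives the robot as it stands.
- The arm moves only by the tool drive_tool, never from a script. Its arguments are lists of equal length, an entry for each row: "xyz": the shift along the tool's x, y, z in m, a list of three; "roll": the turn about the tool's z in degrees; "grip": the closure, from 0 (fully open) to 1 (shut). A call has 1 to 12 rows; each row is the pose to reach, as a shift and turn from the pose commanded when the call began, along the tool's axes at that moment; what a row does not reach only later rows make up. A row lasts 1/8 s, in which the tool goes at most 62.5 mm and 10.7 degrees, less where a joint would pass 70% of its speed; a pose out of reach is approached as far as the arm can. A call with a gripper value outside its range is refused whole. The fingers move at their own pace and stop on an object; the grip force is fixed at half the most. Time passes only in rows, so rows that repeat a pose let the fingers close. It gives the time, the measured TCP pose, the force, the opening and the grip force at its end, in the units of the state.
- sensors.sense(): the state, without advancing time (a new reading comes with each control period).
- optics.get_image(name): name is "scene" or "top" or "wrist"; returns the picture (420x560x3 uint8, blue, green, red); there is no depth.
- optics.camera_params(name): a dict with "camera_matrix" (3x3 intrinsics, pixels), "extrinsics" (4x4, takes a point from world to camera coordinates). Camera axes: x right, y down, z forward; pixel columns grow to the right and rows downward; lengths in m; the calibration is good to about 2 mm. A picture is of the moment at which its call begins: read the wrist's pose just before it. camera_params takes no time and is no camera call; for the wrist camera it gives the pose at the moment of the call.
- order.finish_job(): hands the job in; it is judged then, once.
Trained networks look in the newest picture that a camera, given by its name, has taken for a name from the list of things; names that differ only in an ending like _2 or _b are one class to them, and where a whole thing is asked for, a point or a joint stands for the part that bears it (a point fixed in the world has none). Each returns a list of dicts, best first, with "score" (0 to 1); they miss things now and then, are a little off and sometimes report something else, mostly with a low value. They report only what shows in the picture. A call takes as long as a camera call. They do not tell look-alikes from the thing itself.
- optics.recognise(camera, target): "extent" ([left, top, right, bottom] in pixels, round what is visible of it).
- optics.cut_out(camera, target): "region" (420x560 bool, what is visible of it) and "extent" ([left, top, right, bottom] in pixels, round what is visible of it).
- optics.tip_of(camera, target): "uv" ([column, row] in pixels: a listed point, or the origin of a listed thing).
The state is a dict: "clock": time; "joint_positions": joint angles; "dq": joint speeds; "joint_efforts": joint torques, N m; "eef_pos": TCP position; "orientation": TCP orientation; "contact_force": force on the tool from outside, world axes, zero at the start; "torque": the same for the moment, N m; "gripper_width": finger opening in m; "grip_force": force on a finger pad.
Only numpy, scipy, OpenCV 4.12 (cv2) and the standard library are available. Lean on these libraries where they do the work, as an engineer would, in place of code of your own. Each camera call takes 0.05 s, during which the arm holds its last target. There are 200 camera calls.

## Working session

There is one attempt and no reset: what is moved stays moved. The work goes in short steps, Python scripts to look and compute and a tool call to move; the robot and the scene stay as the last step left them, time stands still between calls to the robot, and variables do not carry over. Pictures are saved under pics/ and viewed, at most 14 in all, crops included, and the job is handed in when it is done.

Besides the shell and the picture viewer there is one more tool, called after ">>>" by a JSON object that holds its "op" and its "data". drive_tool: Moves the arm, as the interface text tells. Its arguments: {"type":"object","properties":{"xyz":{"type":"array","items":{"type":"array","items":{"type":"number"}}},"roll":{"type":"array","items":{"type":"number"}},"grip":{"type":"array","items":{"type":"number"}}},"required":["xyz","roll","grip"]}

```bash
mkdir -p pics; python3 - <<'E'
from cell import sensors, optics, bot
import cv2, numpy as np
s=sensors.sense(); print(s['clock'],s['eef_pos'],s['orientation'],s['gripper_width'],bot.tcp_to_tips)
for c in ['scene','top']:
    im=optics.get_image(c); cv2.imwrite(f'pics/{c}0.png',im)
    p=optics.camera_params(c); print(c,p['camera_matrix'].round(1).tolist(),p['extrinsics'].round(4).tolist())
E
```

```text
0.0 [ 0.23186856 -0.68644249  0.23473042] [[ 9.47383198e-01  3.20101019e-01 -6.43735210e-04]
 [ 3.20101631e-01 -9.47382119e-01  1.43739503e-03]
 [-1.49751613e-04 -1.56782459e-03 -9.99998760e-01]] 0.09282684636180481 0.017
scene [[523.8, 0.0, 276.9], [0.0, 523.8, 208.1], [0.0, 0.0, 1.0]] [[0.7335, -0.6797, 0.0001, -0.3049], [-0.3024, -0.3265, -0.8955, 0.2971], [0.6087, 0.6568, -0.445, 1.1963], [0.0, 0.0, 0.0, 1.0]]
top [[411.1, 0.0, 286.9], [0.0, 411.1, 210.9], [0.0, 0.0, 1.0]] [[-0.0046, -0.9998, -0.0214, 0.196], [-0.9974, 0.0062, -0.0722, 0.5985], [0.0723, 0.021, -0.9972, 1.3551], [0.0, 0.0, 0.0, 1.0]]
```

View pics/scene0.png

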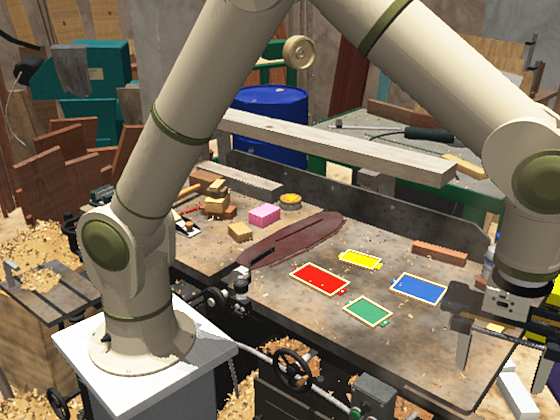

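View pics/top0.png

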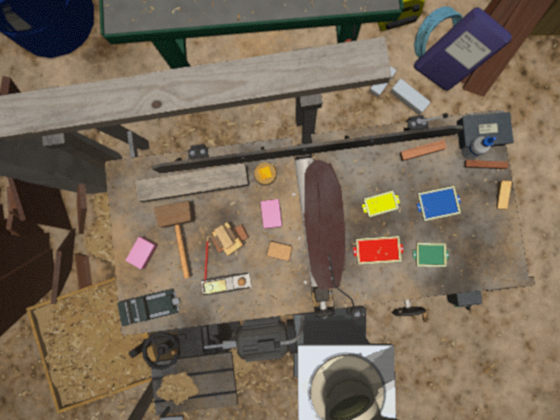

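The scene has the stack at about (228,238) in the top view. The trays are at yellow (381,204), blue (439,204), red (379,250) and green (432,255), and there are pink look-alikes at (270,213) and (140,252). A board lies between the tables, around (325,225).

```bash
cat > h.py <<'E'
from cell import sensors, optics, order, bot
import cv2, numpy as np
def unproj(P,uv,z):
    K=P['camera_matrix'];E=P['extrinsics'];R=E[:3,:3];t=E[:3,3]
    uv=np.atleast_2d(uv).astype(float)
    d=np.c_[(uv[:,0]-K[0,2])/K[0,0],(uv[:,1]-K[1,2])/K[1,1],np.ones(len(uv))]@R
    c=-R.T@t
    return (c+d*((z-c[2])/d[:,2])[:,None])[:,:2]
def rect(P,mask,z):
    """centre, (long,short), yaw of long axis in world (deg)"""
    cs,_=cv2.findContours(mask.astype(np.uint8),cv2.RETR_EXTERNAL,cv2.CHAIN_APPROX_NONE)
    c=max(cs,key=cv2.contourArea)[:,0]
    w=unproj(P,c,z)
    b=cv2.boxPoints(cv2.minAreaRect((w*1000).astype(np.float32)))/1000
    e=b[1]-b[0],b[2]-b[1]
    e=sorted(e,key=np.linalg.norm); l=e[1]
    return b.mean(0).round(4),np.linalg.norm(l).round(3),np.linalg.norm(e[0]).round(3),round(float(np.degrees(np.arctan2(l[1],l[0])))%180,1)
E
python3 - <<'E'
from h import *
im=optics.get_image('top');P=optics.camera_params('top')
for n,z in [('tray_yellow',.006),('tray_green',.006),('tray_blue',.006),('tray_red',.006),('blank_sandy',.111),('blank_dark',.093),('blank_pale',.068),('blank_redbrown',.028),('sanding_block',.03),('wax_tin',.033)]:
    for r in optics.cut_out('top',n)[:2]:
        print(n,round(r['score'],2),np.round(r['extent']),rect(P,r['region'],z))
a=cv2.resize(im[195:285,180:300],(800,600),interpolation=cv2.INTER_CUBIC)
cv2.imwrite('pics/stack.png',a)
E
```

```text
tray_yellow 0.78 [362. 190. 400. 220.] (array([ 0.6263, -0.1231], dtype=float32), np.float32(0.128), np.float32(0.067), 103.7)
tray_yellow 0.64 [212. 218. 245. 256.] (array([0.4836, 0.3769], dtype=float32), np.float32(0.067), np.float32(0.036), 134.9)
tray_green 0.67 [414. 241. 448. 268.] (array([ 0.4533, -0.2854], dtype=float32), np.float32(0.113), np.float32(0.073), 89.7)
tray_green 0.33 [351. 236. 405. 260.] (array([ 0.4691, -0.1105], dtype=float32), np.float32(0.165), np.float32(0.084), 93.3)
tray_blue 0.67 [416. 188. 459. 220.] (array([ 0.6273, -0.317 ], dtype=float32), np.float32(0.145), np.float32(0.097), 101.6)
tray_red 0.73 [352. 237. 406. 266.] (array([ 0.4694, -0.1122], dtype=float32), np.float32(0.162), np.float32(0.084), 93.3)
blank_sandy 0.6 [212. 224. 235. 248.] (array([0.5153, 0.3909], dtype=float32), np.float32(0.071), np.float32(0.033), 31.4)
blank_sandy 0.54 [216. 220. 243. 256.] (array([0.4856, 0.3617], dtype=float32), np.float32(0.062), np.float32(0.031), 134.9)
blank_dark 0.52 [215. 226. 232. 248.] (array([0.5251, 0.371 ], dtype=float32), np.float32(0.039), np.float32(0.013), 30.0)
blank_pale 0.83 [261. 199. 277. 223.] (array([0.5916, 0.245 ], dtype=float32), np.float32(0.088), np.float32(0.055), 180.0)
blank_pale 0.56 [125. 239. 156. 267.] (array([0.4657, 0.6665], dtype=float32), np.float32(0.094), np.float32(0.069), 152.1)
sanding_block 0.76 [271. 242. 288. 260.] (array([0.469 , 0.2186], dtype=float32), np.float32(0.071), np.float32(0.048), 75.8)
wax_tin 0.7 [252. 160. 280. 186.] (array([0.7278, 0.2662], dtype=float32), np.float32(0.074), np.float32(0.071), 44.6)
```

View pics/stack.png

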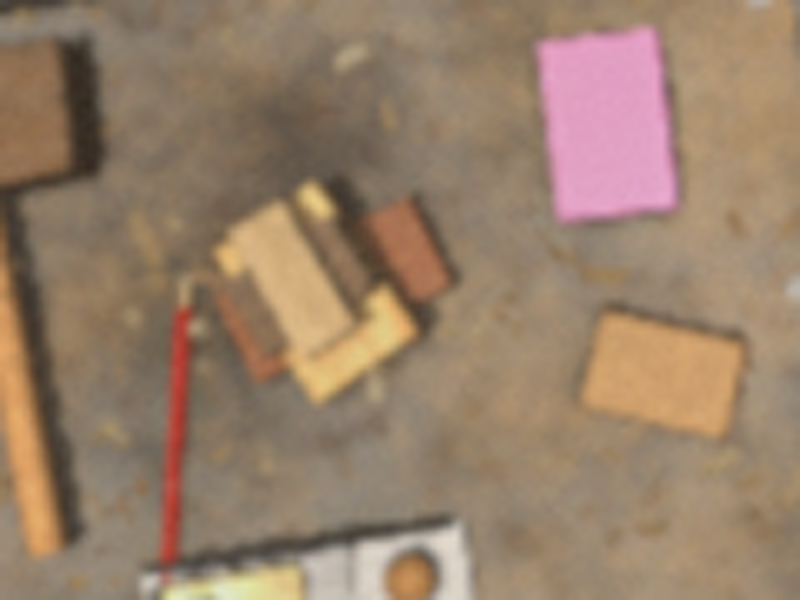

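The crop shows the sandy block on top, with its centre at crop (298,278) and its length at about 30° to world x. The pale block beneath it is parallel. The dark and red-brown blocks lie crosswise. The pink blocks are distractors. The genuine pale block is yellowish and sits inside the stack.

```bash
cat >> h.py <<'E'
def plan(*targets):
    """targets (x,y,z,yaw of closing axis deg) -> shifts/rolls in present tool axes"""
    s=sensors.sense();R=np.array(s['orientation']);p=np.array(s['eef_pos'])
    yaw=np.degrees(np.arctan2(R[1,1],R[0,1]))
    print('t',round(s['clock'],2),'tcp',p.round(4),'yaw',round(yaw,2),'w',round(s['gripper_width'],4),'q7',round(s['joint_positions'][6],1))
    for t in targets:
        d=R.T@(np.array(t[:3])-p); r=yaw-t[3]
        print(d.round(4).tolist(),'roll',round(r,1),'rows',int(np.ceil(max(np.linalg.norm(d)/.0625,abs(r)/10.7))))
E
python3 -c "
from h import *
plan((.55,-.25,.30,-58.6),(.50,.385,.30,-58.6))"
```

```text
t 0.65 tcp [ 0.232  -0.6869  0.2356] yaw -71.33 w 0.0927 q7 -4.6
[0.4411, -0.3121, -0.0644] roll -12.7 rows 9
[0.597, -0.9297, -0.0644] roll -12.7 rows 18
```

>>> {"op": "drive_tool", "data": {"xyz": [[0.44,-0.31,-0.064],[0.44,-0.31,-0.064],[0.44,-0.31,-0.064],[0.44,-0.31,-0.064],[0.44,-0.31,-0.064],[0.44,-0.31,-0.064],[0.44,-0.31,-0.064],[0.44,-0.31,-0.064],[0.44,-0.31,-0.064]], "roll": [-3,-6,-9,-12.7,-12.7,-12.7,-12.7,-12.7,-12.7], "grip": [0,0,0,0,0,0,0,0,0]}}

```text
clock: 1.78
eef_pos: [0.5515, -0.2493, 0.3003]
orientation: [[0.852, 0.523, 0.001], [0.523, -0.852, 0.0], [0.001, 0.0, -1.0]]
contact_force: [-0.2, -1.1, 0.1]
gripper_width: 0.0931
grip_force: 0.0
```

```bash
python3 -c "
from h import *
plan((.50,.385,.30,-58.6))
optics.get_image('top');P=optics.camera_params('top')
"
```

```text
t 1.77 tcp [ 0.5515 -0.2493  0.3003] yaw -58.48 w 0.0931 q7 -43.1
[0.2878, -0.5676, 0.0004] roll 0.1 rows 11
```

>>> {"op": "drive_tool", "data": {"xyz": [[0.288,-0.568,0],[0.288,-0.568,0],[0.288,-0.568,0],[0.288,-0.568,0],[0.288,-0.568,0],[0.288,-0.568,0],[0.288,-0.568,0],[0.288,-0.568,0],[0.288,-0.568,0],[0.288,-0.568,0],[0.288,-0.568,0],[0.288,-0.568,0]], "roll": [0,0,0,0,0,0,0,0,0,0,0,0], "grip": [0,0,0,0,0,0,0,0,0,0,0,0]}}

```text
clock: 3.32
eef_pos: [0.4997, 0.3826, 0.2992]
orientation: [[0.853, 0.522, -0.0], [0.522, -0.853, -0.001], [-0.001, 0.0, -1.0]]
contact_force: [-0.1, -0.8, -0.4]
gripper_width: 0.093
grip_force: 0.0
```

```bash
python3 - <<'E'
from h import *
plan()
P=optics.camera_params('wrist');im=optics.get_image('wrist');cv2.imwrite('pics/w1.png',im)
E=P['extrinsics'];print(P['camera_matrix'].round(1).tolist(),(-E[:3,:3].T@E[:3,3]).round(3),E[:3,:3].round(2).tolist())
for n,z in [('blank_sandy',.111),('blank_dark',.093),('blank_pale',.068),('blank_redbrown',.028)]:
    for r in optics.cut_out('wrist',n)[:2]:
        print(n,round(r['score'],2),np.round(r['extent']),rect(P,r['region'],z))
E
```

```text
t 3.33 tcp [0.4997 0.3826 0.2992] yaw -58.57 w 0.093 q7 -109.4
[[371.3, 0.0, 282.7], [0.0, 371.3, 207.6], [0.0, 0.0, 1.0]] [0.564 0.422 0.447] [[0.52, -0.85, -0.0], [-0.82, -0.5, 0.27], [-0.23, -0.14, -0.96]]
blank_sandy 0.71 [264. 133. 297. 206.] (array([0.5119, 0.3914], dtype=float32), np.float32(0.071), np.float32(0.029), 30.7)
blank_dark 0.7 [247. 146. 313. 194.] (array([0.4985, 0.412 ], dtype=float32), np.float32(0.045), np.float32(0.018), 31.4)
blank_pale 0.95 [250. 122. 313. 214.] (array([0.5359, 0.4085], dtype=float32), np.float32(0.059), np.float32(0.021), 121.4)
blank_pale 0.9 [  1.   1.  84. 102.] (array([0.4725, 0.6557], dtype=float32), np.float32(0.096), np.float32(0.068), 149.8)
blank_redbrown 0.76 [233. 137. 332. 190.] (array([0.5267, 0.35  ], dtype=float32), np.float32(0.052), np.float32(0.028), 26.8)
blank_redbrown 0.16 [265. 131. 298. 207.] (array([0.4999, 0.3837], dtype=float32), np.float32(0.087), np.float32(0.038), 30.7)
```

View pics/w1.png

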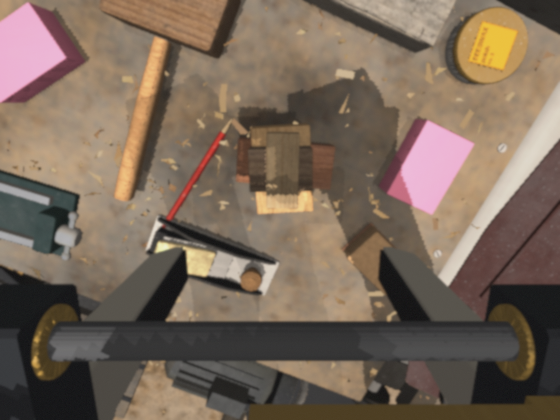

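The wrist view confirms that the sandy block is the top piece, around (282,170). Its fitted size of 71x29 mm matches, and both cameras agree on its position.

```bash
python3 -c "
from h import *
plan((.5125,.3912,.16,-59.1),(.5125,.3912,.115,-59.1))"
```

```text
t 3.58 tcp [0.5007 0.3807 0.2998] yaw -58.77 w 0.0929 q7 -109.4
[0.0156, -0.003, 0.1398] roll 0.3 rows 3
[0.0156, -0.003, 0.1848] roll 0.3 rows 3
```

>>> {"op": "drive_tool", "data": {"xyz": [[0.0156,-0.003,0.06],[0.0156,-0.003,0.12],[0.0156,-0.003,0.15],[0.0156,-0.003,0.17],[0.0156,-0.003,0.185],[0.0156,-0.003,0.185],[0.0156,-0.003,0.185],[0.0156,-0.003,0.185],[0.0156,-0.003,0.185],[0.0156,-0.003,0.185],[0.0156,-0.003,0.185],[0.0156,-0.003,0.185]], "roll": [0.3,0.3,0.3,0.3,0.3,0.3,0.3,0.3,0.3,0.3,0.3,0.3], "grip": [0,0,0,0,0,0,1,1,1,1,1,1]}}

```text
clock: 5.08
eef_pos: [0.5117, 0.3932, 0.1146]
orientation: [[0.857, 0.516, -0.0], [0.516, -0.857, -0.0], [-0.0, 0.0, -1.0]]
contact_force: [-1.1, 0.7, -0.1]
gripper_width: 0.0377
grip_force: 0.0
```

```bash
python3 -c "
from h import *
plan((.5125,.3912,.25,-59.1),(.626,-.123,.20,13.7))"
```

```text
t 5.08 tcp [0.5117 0.3932 0.1146] yaw -58.93 w 0.0377 q7 -114.3
[-0.0003, 0.0022, -0.1354] roll 0.2 rows 3
[-0.1685, 0.5012, -0.0854] roll -72.6 rows 9
```

>>> {"op": "drive_tool", "data": {"xyz": [[0,0,0],[0,0,0],[0,0,0],[0,0,0],[0,0,-0.01],[0,0,-0.03],[0,0,-0.07],[0,0,-0.12],[0,0,-0.135],[0,0,-0.135]], "roll": [0,0,0,0,0,0,0,0,0,0], "grip": [1,1,1,1,1,1,1,1,1,1]}}

```text
clock: 6.32
eef_pos: [0.5119, 0.3934, 0.2508]
orientation: [[0.857, 0.516, 0.002], [0.516, -0.857, 0.001], [0.002, -0.0, -1.0]]
contact_force: [0.2, -0.4, -0.4]
gripper_width: 0.0298
grip_force: 30.0
```

```bash
python3 - <<'E'
from h import *
plan((.63,-.1,.25,13.7))
im=optics.get_image('wrist');cv2.imwrite('pics/w2.png',im);P=optics.camera_params('wrist')
for n,z in [('blank_sandy',.25-.023+.018),('blank_dark',.093),('blank_pale',.068),('blank_redbrown',.028)]:
    for r in optics.cut_out('wrist',n)[:1]:
        print(n,round(r['score'],2),np.round(r['extent']),rect(P,r['region'],z))
E
```

```text
t 6.33 tcp [0.5119 0.3934 0.2508] yaw -58.94 w 0.0298 q7 -110.9
[-0.1534, 0.4836, 0.0004] roll -72.6 rows 9
blank_sandy 0.83 [246. 192. 318. 316.] (array([0.5178, 0.3973], dtype=float32), np.float32(0.06), np.float32(0.03), 31.1)
blank_dark 0.83 [244. 172. 322. 217.] (array([0.5139, 0.3947], dtype=float32), np.float32(0.062), np.float32(0.037), 121.1)
blank_pale 0.62 [251. 145. 322. 241.] (array([0.536 , 0.4082], dtype=float32), np.float32(0.059), np.float32(0.023), 123.0)
blank_redbrown 0.67 [237. 158. 339. 212.] (array([0.5268, 0.3499], dtype=float32), np.float32(0.053), np.float32(0.029), 24.9)
```

View pics/w2.png

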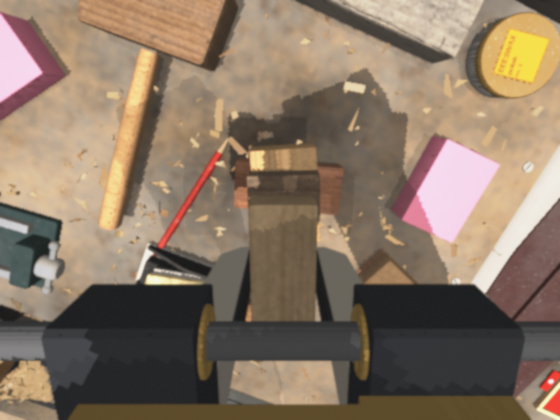

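Sandy is held cleanly at 30 mm, centred, and the stack below is undisturbed. I'll carry it to just short of the yellow tray.

```bash
python3 -c "
from h import *
plan((.643,-.193,.25,13.7))"
```

```text
t 6.58 tcp [0.5112 0.3928 0.2481] yaw -58.93 w 0.0295 q7 -110.9
[-0.1895, 0.5698, -0.0013] roll -72.6 rows 10
```

>>> {"op": "drive_tool", "data": {"xyz": [[-0.19,0.57,0],[-0.19,0.57,0],[-0.19,0.57,0],[-0.19,0.57,0],[-0.19,0.57,0],[-0.19,0.57,0],[-0.19,0.57,0],[-0.19,0.57,0],[-0.19,0.57,0],[-0.19,0.57,0],[-0.19,0.57,0],[-0.19,0.57,0]], "roll": [-7,-14,-21,-28,-35,-42,-49,-56,-63,-70,-72.6,-72.6], "grip": [1,1,1,1,1,1,1,1,1,1,1,1]}}

```text
clock: 8.07
eef_pos: [0.6426, -0.1934, 0.2482]
orientation: [[-0.235, 0.972, -0.002], [0.972, 0.235, 0.001], [0.002, -0.001, -1.0]]
contact_force: [0.4, -0.1, -0.2]
gripper_width: 0.0297
grip_force: 30.0
```

```bash
python3 - <<'E'
from h import *
plan()
P=optics.camera_params('wrist');im=optics.get_image('wrist');cv2.imwrite('pics/w3.png',im)
for n in 'yellow','green','blue','red':
    for r in optics.cut_out('wrist','tray_'+n)[:2]:
        print(n,round(r['score'],2),np.round(r['extent']),rect(P,r['region'],.007))
E
```

```text
t 8.07 tcp [ 0.6426 -0.1934  0.2482] yaw 13.6 w 0.0297 q7 6.3
yellow 0.9 [243.  42. 310. 169.] (array([ 0.621 , -0.1244], dtype=float32), np.float32(0.124), np.float32(0.065), 105.5)
green 0.89 [ 52. 166. 136. 265.] (array([ 0.4496, -0.2853], dtype=float32), np.float32(0.117), np.float32(0.079), 89.4)
blue 0.89 [199. 218. 256. 320.] (array([ 0.5965, -0.2898], dtype=float32), np.float32(0.081), np.float32(0.057), 101.9)
red 0.56 [ 81.   1. 180. 144.] (array([ 0.4663, -0.1245], dtype=float32), np.float32(0.14), np.float32(0.086), 93.5)
red 0.33 [ 52. 168. 139. 268.] (array([ 0.4494, -0.2853], dtype=float32), np.float32(0.116), np.float32(0.079), 88.5)
```

View pics/w3.png

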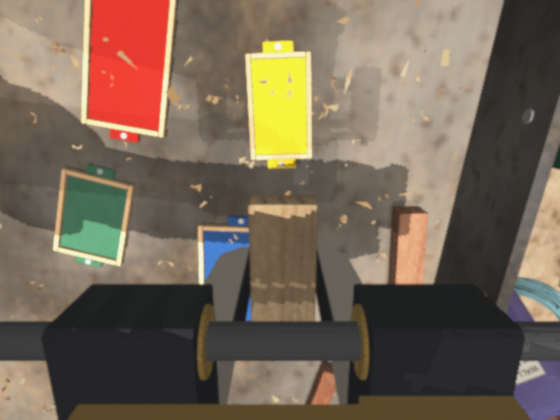

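```bash
python3 -c "
from h import *
plan((.6225,-.1255,.08,14.5),(.6225,-.1255,.028,14.5))"
```

```text
t 8.32 tcp [ 0.6431 -0.1922  0.2496] yaw 13.71 w 0.0294 q7 6.3
[0.0697, -0.0042, 0.1696] roll -0.8 rows 3
[0.0697, -0.0042, 0.2216] roll -0.8 rows 4
```

>>> {"op": "drive_tool", "data": {"xyz": [[0.05,-0.004,0.03],[0.07,-0.004,0.08],[0.07,-0.004,0.13],[0.07,-0.004,0.17],[0.07,-0.004,0.19],[0.07,-0.004,0.205],[0.07,-0.004,0.215],[0.07,-0.004,0.22],[0.07,-0.004,0.22],[0.07,-0.004,0.22]], "roll": [-0.8,-0.8,-0.8,-0.8,-0.8,-0.8,-0.8,-0.8,-0.8,-0.8], "grip": [1,1,1,1,1,1,1,1,1,1]}}

```text
clock: 9.57
eef_pos: [0.623, -0.1261, 0.0302]
orientation: [[-0.25, 0.968, 0.001], [0.968, 0.25, -0.0], [-0.0, 0.001, -1.0]]
contact_force: [-0.6, 0.8, 0.2]
gripper_width: 0.0298
grip_force: 30.0
```

```bash
python3 -c "
from h import *
plan((.6225,-.1255,.028,14.5))
for i in range(4): print(sensors.sense()['eef_pos'][2])"
```

```text
t 9.57 tcp [ 0.623  -0.1261  0.0302] yaw 14.46 w 0.0298 q7 -10.0
[0.0007, -0.0003, 0.0022] roll -0.0 rows 1
0.030243812707221242
0.030243812707221242
0.030243812707221242
0.030243812707221242
```

>>> {"op": "drive_tool", "data": {"xyz": [[0,0,0.002],[0,0,0.002],[0,0,0.002],[0,0,0.002],[0,0,0.002],[0,0,0.002],[0,0,0.002],[0,0,-0.03],[0,0,-0.09],[0,0,-0.15],[-0.05,0,-0.21],[-0.07,0,-0.22]], "roll": [0,0,0,0,0,0,0,0,0,0,0,0], "grip": [1,1,0,0,0,0,0,0,0,0,0,0]}}

```text
clock: 11.08
eef_pos: [0.6411, -0.1952, 0.2531]
orientation: [[-0.25, 0.968, 0.004], [0.968, 0.25, -0.001], [-0.002, 0.003, -1.0]]
contact_force: [-0.6, 0.4, 0.7]
gripper_width: 0.0933
grip_force: 0.0
```

```bash
python3 - <<'E'
from h import *
P=optics.camera_params('wrist');im=optics.get_image('wrist');cv2.imwrite('pics/w4.png',im)
for n,z in [('tray_yellow',.007),('blank_sandy',.022),('tray_blue',.007),('tray_green',.007),('tray_red',.007)]:
    for r in optics.cut_out('wrist',n)[:1]:
        print(n,round(r['score'],2),np.round(r['extent']),rect(P,r['region'],z))
# next: dark, length ~121 -> closing yaw 31
plan((.514,.36,.25,30),)
E
```

```text
tray_yellow 0.74 [246.  36. 315. 165.] (array([ 0.6217, -0.124 ], dtype=float32), np.float32(0.125), np.float32(0.065), 105.9)
blank_sandy 0.59 [265.  71. 297. 142.] (array([ 0.6221, -0.1268], dtype=float32), np.float32(0.072), np.float32(0.031), 103.7)
tray_blue 0.76 [201. 212. 286. 323.] (array([ 0.6199, -0.3136], dtype=float32), np.float32(0.138), np.float32(0.095), 101.8)
tray_green 0.79 [ 54. 158. 136. 261.] (array([ 0.4496, -0.2848], dtype=float32), np.float32(0.117), np.float32(0.079), 88.4)
tray_red 0.73 [ 84.   1. 181. 136.] (array([ 0.4666, -0.1259], dtype=float32), np.float32(0.136), np.float32(0.086), 93.5)
t 11.38 tcp [ 0.6394 -0.1924  0.2486] yaw 14.55 w 0.093 q7 6.7
[0.5662, 0.0174, -0.0007] roll -15.4 rows 10
```

View pics/w4.png

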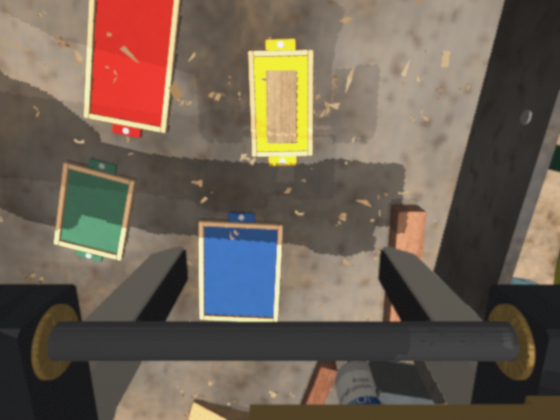

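Sandy sits well centred in the yellow tray, about 3 mm off. Going back for the dark block.

```bash
python3 -c "
from h import *
plan((.548,.333,.25,31))"
```

```text
t 11.38 tcp [ 0.6394 -0.1924  0.2486] yaw 14.55 w 0.093 q7 6.7
[0.5315, 0.0435, -0.0008] roll -16.4 rows 9
```

>>> {"op": "drive_tool", "data": {"xyz": [[0.53,0.043,0],[0.53,0.043,0],[0.53,0.043,0],[0.53,0.043,0],[0.53,0.043,0],[0.53,0.043,0],[0.53,0.043,0],[0.53,0.043,0],[0.53,0.043,0],[0.53,0.043,0],[0.53,0.043,0]], "roll": [-4,-8,-12,-16.4,-16.4,-16.4,-16.4,-16.4,-16.4,-16.4,-16.4], "grip": [0,0,0,0,0,0,0,0,0,0,0]}}

```text
clock: 12.75
eef_pos: [0.5487, 0.3297, 0.2487]
orientation: [[-0.514, 0.858, -0.001], [0.858, 0.514, -0.001], [-0.001, -0.002, -1.0]]
contact_force: [-0.3, -1.3, 0.3]
gripper_width: 0.093
grip_force: 0.0
```

```bash
python3 - <<'E'
from h import *
P=optics.camera_params('wrist');im=optics.get_image('wrist');cv2.imwrite('pics/w5.png',im)
for n,z in [('blank_dark',.093),('blank_pale',.068),('blank_redbrown',.028)]:
    for r in optics.cut_out('wrist',n)[:2]:
        print(n,round(r['score'],2),np.round(r['extent']),rect(P,r['region'],z))
E
```

```text
blank_dark 0.64 [250.  63. 307. 146.] (array([0.5088, 0.3913], dtype=float32), np.float32(0.062), np.float32(0.042), 122.6)
blank_pale 0.7 [224. 215. 326. 308.] (array([0.5801, 0.2642], dtype=float32), np.float32(0.083), np.float32(0.066), 6.9)
blank_pale 0.6 [218.  71. 326. 150.] (array([0.4795, 0.3692], dtype=float32), np.float32(0.06), np.float32(0.028), 123.4)
blank_redbrown 0.8 [246.  49. 306. 170.] (array([0.5269, 0.3457], dtype=float32), np.float32(0.05), np.float32(0.022), 30.9)
```

View pics/w5.png

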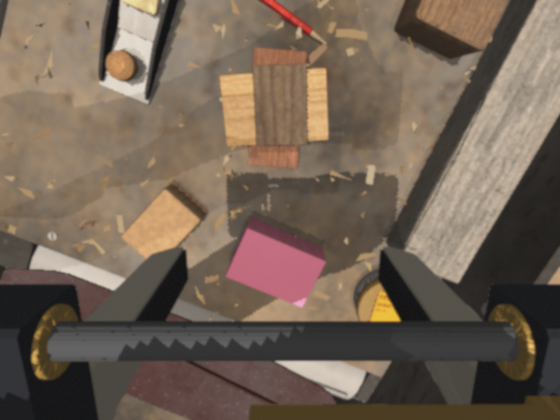

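The dark block is on top at (279,104), and the fit of 62x42 mm is exact. The pale and red-brown blocks are unmoved.

```bash
python3 -c "
from h import *
plan((.5093,.3918,.14,32),(.5093,.3918,.091,32))"
```

```text
t 12.95 tcp [0.5498 0.3288 0.2494] yaw 30.77 w 0.093 q7 -28.0
[0.0749, -0.0025, 0.1094] roll -1.2 rows 3
[0.075, -0.0025, 0.1584] roll -1.2 rows 3
```

>>> {"op": "drive_tool", "data": {"xyz": [[0.05,-0.0025,0.02],[0.075,-0.0025,0.06],[0.075,-0.0025,0.11],[0.075,-0.0025,0.14],[0.075,-0.0025,0.158],[0.075,-0.0025,0.158],[0.075,-0.0025,0.158],[0.075,-0.0025,0.158],[0.075,-0.0025,0.158],[0.075,-0.0025,0.158],[0.075,-0.0025,0.158],[0.075,-0.0025,0.158]], "roll": [-1.2,-1.2,-1.2,-1.2,-1.2,-1.2,-1.2,-1.2,-1.2,-1.2,-1.2,-1.2], "grip": [0,0,0,0,0,0,1,1,1,1,1,1]}}

```text
clock: 14.45
eef_pos: [0.5087, 0.3933, 0.0916]
orientation: [[-0.531, 0.847, -0.0], [0.847, 0.531, -0.0], [0.0, -0.0, -1.0]]
contact_force: [-0.2, -0.6, 1.4]
gripper_width: 0.0412
grip_force: 30.0
```

>>> {"op": "drive_tool", "data": {"xyz": [[0,0,0],[0,0,0],[0,0,0],[0,0,-0.01],[0,0,-0.03],[0,0,-0.08],[0,0,-0.14],[0,0,-0.16],[0,0,-0.16]], "roll": [0,0,0,0,0,0,0,0,0], "grip": [1,1,1,1,1,1,1,1,1]}}

```text
clock: 15.58
eef_pos: [0.5091, 0.3935, 0.2535]
orientation: [[-0.531, 0.848, 0.003], [0.848, 0.531, 0.002], [-0.0, 0.003, -1.0]]
contact_force: [-1.0, -0.6, -1.2]
gripper_width: 0.0418
grip_force: 30.0
```

```bash
python3 - <<'E'
from h import *
P=optics.camera_params('wrist');im=optics.get_image('wrist')
for n,z in [('blank_dark',.25-.023+.025),('blank_pale',.068),('blank_redbrown',.028)]:
    for r in optics.cut_out('wrist',n)[:2]:
        print(n,round(r['score'],2),np.round(r['extent']),rect(P,r['region'],z))
# hover short of green: tray (.450,-.285), tool x at closing yaw -1 -> ~+y
plan((.45,-.355,.25,-1))
E
```

```text
blank_pale 0.62 [224. 152. 323. 227.] (array([0.503 , 0.3904], dtype=float32), np.float32(0.09), np.float32(0.064), 35.9)
blank_pale 0.49 [230. 308. 237. 320.] (array([0.5361, 0.2567], dtype=float32), np.float32(0.014), np.float32(0.005), 120.1)
blank_redbrown 0.63 [255. 127. 305. 155.] (array([0.4862, 0.4256], dtype=float32), np.float32(0.05), np.float32(0.026), 32.0)
blank_redbrown 0.39 [230. 204. 334. 322.] (array([0.5599, 0.3138], dtype=float32), np.float32(0.139), np.float32(0.107), 121.5)
t 15.78 tcp [0.5082 0.3925 0.2498] yaw 32.07 w 0.0416 q7 -33.6
[-0.6025, -0.4462, 0.0013] roll 33.1 rows 12
```

```bash
python3 -c "
from h import *
plan((.4505,-.286,.25,-1),(.4505,-.286,.03,-1))"
```

```text
t 15.78 tcp [0.5082 0.3925 0.2498] yaw 32.07 w 0.0416 q7 -33.6
[-0.5443, -0.4092, 0.0012] roll 33.1 rows 11
[-0.5442, -0.4085, 0.2212] roll 33.1 rows 12
```

>>> {"op": "drive_tool", "data": {"xyz": [[-0.544,-0.409,0],[-0.544,-0.409,0],[-0.544,-0.409,0],[-0.544,-0.409,0],[-0.544,-0.409,0],[-0.544,-0.409,0],[-0.544,-0.409,0],[-0.544,-0.409,0],[-0.544,-0.409,0],[-0.544,-0.409,0],[-0.544,-0.409,0.01],[-0.544,-0.409,0.06]], "roll": [3,6,9,12,15,18,21,24,27,30,33.1,33.1], "grip": [1,1,1,1,1,1,1,1,1,1,1,1]}}

```text
clock: 17.27
eef_pos: [0.4507, -0.2904, 0.1912]
orientation: [[0.027, 1.0, 0.002], [1.0, -0.027, -0.003], [-0.003, 0.002, -1.0]]
contact_force: [0.5, 0.6, -2.0]
gripper_width: 0.0416
grip_force: 30.0
```

```bash
python3 -c "
from h import *
plan((.4505,-.286,.04,-1),(.4505,-.286,.0295,-1))"
```

```text
t 17.27 tcp [ 0.4507 -0.2904  0.1912] yaw -1.52 w 0.0416 q7 5.8
[0.0049, -0.0007, 0.1512] roll -0.5 rows 3
[0.0049, -0.0007, 0.1617] roll -0.5 rows 3
```

>>> {"op": "drive_tool", "data": {"xyz": [[0,0,0.04],[0,0,0.09],[0,0,0.125],[0,0,0.145],[0,0,0.155],[0,0,0.155],[0,0,0.155]], "roll": [0,0,0,0,0,0,0], "grip": [1,1,1,1,1,1,1]}}

```text
clock: 18.15
eef_pos: [0.4512, -0.285, 0.0371]
orientation: [[0.018, 1.0, 0.0], [1.0, -0.018, -0.0], [-0.0, 0.0, -1.0]]
contact_force: [0.2, 0.6, -0.4]
gripper_width: 0.0415
grip_force: 30.0
```

```bash
python3 -c "
from h import *
plan((.4505,-.286,.0285,-1))"
```

```text
t 18.15 tcp [ 0.4512 -0.285   0.0371] yaw -1.03 w 0.0415 q7 -4.7
[-0.0011, -0.0006, 0.0086] roll -0.0 rows 1
```

>>> {"op": "drive_tool", "data": {"xyz": [[0,0,0.005],[0,0,0.0085],[0,0,0.0085],[0,0,0.0085],[0,0,0.0085],[0,0,0.0085],[0,0,0.0085],[0,0,-0.03],[0,0,-0.09],[0,0.01,-0.15],[-0.05,0.05,-0.2],[-0.06,0.08,-0.21]], "roll": [0,0,0,0,0,0,0,0,0,0,0,0], "grip": [1,1,1,0,0,0,0,0,0,0,0,0]}}

```text
clock: 19.65
eef_pos: [0.5301, -0.3489, 0.2496]
orientation: [[0.021, 1.0, 0.002], [1.0, -0.021, -0.003], [-0.003, 0.002, -1.0]]
contact_force: [0.6, -0.5, -0.6]
gripper_width: 0.0931
grip_force: 0.0
```

```bash
python3 - <<'E'
from h import *
P=optics.camera_params('wrist');im=optics.get_image('wrist');cv2.imwrite('pics/w6.png',im)
for n,z in [('tray_green',.007),('blank_dark',.029),('tray_blue',.007),('tray_red',.007)]:
    for r in optics.cut_out('wrist',n)[:1]:
        print(n,round(r['score'],2),np.round(r['extent']),rect(P,r['region'],z))
# pale length ~33-36: closing yaw -56; tool x = yaw 34
c=np.array([.507,.391]);a=np.radians(34)
h=c-.07*np.array([np.cos(a),np.sin(a)])
plan((*h,.25,-56),(*h,.25,124))
E
```

```text
tray_green 0.96 [159.  60. 242. 174.] (array([ 0.4485, -0.2873], dtype=float32), np.float32(0.115), np.float32(0.078), 88.7)
blank_dark 0.75 [175.  87. 228. 152.] (array([ 0.4522, -0.2863], dtype=float32), np.float32(0.061), np.float32(0.045), 88.8)
tray_blue 0.85 [317.  75. 425. 214.] (array([ 0.6207, -0.3188], dtype=float32), np.float32(0.144), np.float32(0.096), 102.1)
tray_red 0.68 [171.   2. 261.  22.] (array([ 0.4689, -0.1879], dtype=float32), np.float32(0.082), np.float32(0.018), 178.8)
t 19.9 tcp [ 0.5289 -0.3457  0.2458] yaw -1.02 w 0.0931 q7 10.1
[0.696, -0.0923, -0.0035] roll 55.0 rows 12
[0.696, -0.0923, -0.0035] roll -125.0 rows 12
```

View pics/w6.png

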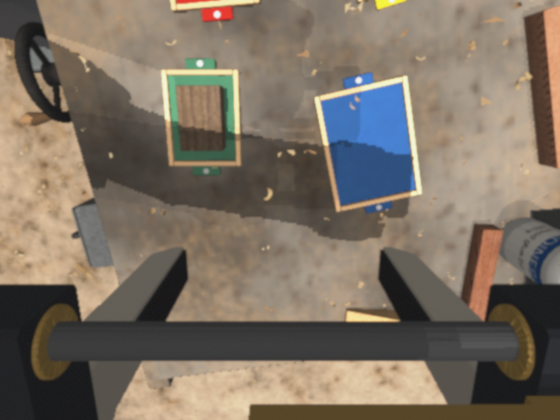

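Dark is within 4 mm of the green tray's centre, and the blue tray is clearly measured. Next is the pale block.

>>> {"op": "drive_tool", "data": {"xyz": [[0.7,-0.09,-0.003],[0.7,-0.09,-0.003],[0.7,-0.09,-0.003],[0.7,-0.09,-0.003],[0.7,-0.09,-0.003],[0.7,-0.09,-0.003],[0.7,-0.09,-0.003],[0.7,-0.09,-0.003],[0.7,-0.09,-0.003],[0.7,-0.09,-0.003],[0.7,-0.09,-0.003],[0.7,-0.09,-0.003]], "roll": [5,10,15,20,25,30,35,40,45,50,55,55], "grip": [0,0,0,0,0,0,0,0,0,0,0,0]}}

```text
clock: 21.4
eef_pos: [0.4496, 0.3588, 0.2488]
orientation: [[0.826, 0.563, -0.002], [0.563, -0.826, 0.0], [-0.001, -0.001, -1.0]]
contact_force: [-0.9, 0.3, 0.6]
gripper_width: 0.0929
grip_force: 0.0
```

```bash
python3 - <<'E'
from h import *
plan()
optics.get_image('wrist')
P=optics.camera_params('wrist');im=optics.get_image('wrist');cv2.imwrite('pics/w7.png',im)
for n,z in [('blank_pale',.068),('blank_redbrown',.028)]:
    for r in optics.cut_out('wrist',n)[:2]:
        print(n,round(r['score'],2),np.round(r['extent']),rect(P,r['region'],z))
plan()
E
```

```text
t 21.4 tcp [0.4496 0.3588 0.2488] yaw -55.73 w 0.0929 q7 -112.1
blank_pale 0.82 [401.  68. 520. 185.] (array([0.5808, 0.2654], dtype=float32), np.float32(0.084), np.float32(0.067), 6.8)
blank_pale 0.7 [255.  62. 330. 173.] (array([0.5053, 0.3874], dtype=float32), np.float32(0.091), np.float32(0.06), 34.9)
blank_redbrown 0.96 [234.  84. 353. 151.] (array([0.5256, 0.3481], dtype=float32), np.float32(0.051), np.float32(0.026), 27.4)
t 21.6 tcp [0.4522 0.3531 0.2489] yaw -56.04 w 0.093 q7 -111.8
```

View pics/w7.png

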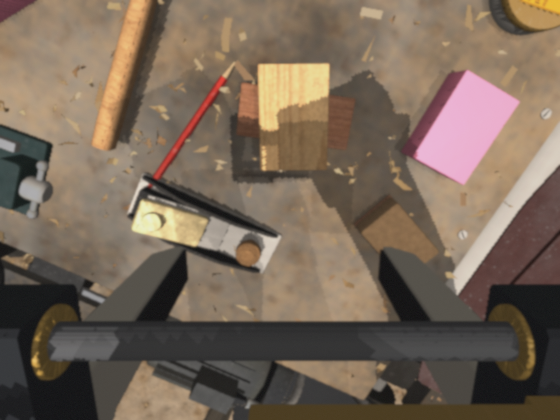

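The true pale block is the yellowish one at (292,117), on top of the red-brown block, with an exact 91x60 mm fit. The pink one at (462,125) is the look-alike.

```bash
python3 -c "
from h import *
plan((.5055,.3878,.054,-55.1))"
```

```text
t 21.6 tcp [0.4522 0.3531 0.2489] yaw -56.04 w 0.093 q7 -111.8
[0.064, 0.0007, 0.1948] roll -0.9 rows 4
```

>>> {"op": "drive_tool", "data": {"xyz": [[0.05,0.0007,0.02],[0.064,0.0007,0.06],[0.064,0.0007,0.11],[0.064,0.0007,0.15],[0.064,0.0007,0.18],[0.064,0.0007,0.195],[0.064,0.0007,0.195],[0.064,0.0007,0.195],[0.064,0.0007,0.195],[0.064,0.0007,0.195],[0.064,0.0007,0.195],[0.064,0.0007,0.195]], "roll": [-0.9,-0.9,-0.9,-0.9,-0.9,-0.9,-0.9,-0.9,-0.9,-0.9,-0.9,-0.9], "grip": [0,0,0,0,0,0,0,1,1,1,1,1]}}

```text
clock: 23.1
eef_pos: [0.5063, 0.3903, 0.0551]
orientation: [[0.821, 0.572, 0.001], [0.572, -0.821, -0.0], [0.001, 0.0, -1.0]]
contact_force: [0.9, -1.7, 6.5]
gripper_width: 0.0597
grip_force: 30.0
```

>>> {"op": "drive_tool", "data": {"xyz": [[0,0,0],[0,0,0],[0,0,-0.01],[0,0,-0.03],[0,0,-0.08],[0,0,-0.14],[0,0,-0.195],[0,0,-0.195],[0,0,-0.195]], "roll": [0,0,0,0,0,0,0,0,0], "grip": [1,1,1,1,1,1,1,1,1]}}

```text
clock: 24.22
eef_pos: [0.5056, 0.39, 0.2501]
orientation: [[0.82, 0.572, 0.0], [0.572, -0.82, 0.0], [0.0, 0.0, -1.0]]
contact_force: [0.6, -0.3, -1.7]
gripper_width: 0.0599
grip_force: 30.0
```

```bash
python3 - <<'E'
from h import *
optics.get_image('wrist')
P=optics.camera_params('wrist')
for n,z in [('blank_pale',.25-.026+.040),('blank_redbrown',.028)]:
    for r in optics.cut_out('wrist',n)[:2]:
        print(n,round(r['score'],2),np.round(r['extent']),rect(P,r['region'],z))
plan((.6215,-.3185,.25,12))
E
```

```text
blank_pale 0.91 [204. 174. 362. 393.] (array([0.5215, 0.4014], dtype=float32), np.float32(0.061), np.float32(0.058), 34.9)
blank_pale 0.89 [391. 137. 502. 247.] (array([0.5742, 0.3665], dtype=float32), np.float32(0.034), np.float32(0.028), 6.8)
blank_redbrown 0.91 [233. 148. 341. 176.] (array([0.5222, 0.3934], dtype=float32), np.float32(0.11), np.float32(0.028), 119.3)
t 24.38 tcp [0.5054 0.3898 0.2483] yaw -55.12 w 0.0595 q7 -110.3
[-0.3098, 0.6475, -0.0008] roll -67.1 rows 12
```

>>> {"op": "drive_tool", "data": {"xyz": [[-0.31,0.647,0],[-0.31,0.647,0],[-0.31,0.647,0],[-0.31,0.647,0],[-0.31,0.647,0],[-0.31,0.647,0],[-0.31,0.647,0],[-0.31,0.647,0],[-0.31,0.647,0],[-0.31,0.647,0],[-0.31,0.647,0.01],[-0.31,0.647,0.06]], "roll": [-6,-12,-18,-24,-30,-36,-42,-48,-54,-60,-67.1,-67.1], "grip": [1,1,1,1,1,1,1,1,1,1,1,1]}}

```text
clock: 25.88
eef_pos: [0.6226, -0.323, 0.1901]
orientation: [[-0.204, 0.979, 0.004], [0.979, 0.204, -0.003], [-0.003, 0.003, -1.0]]
contact_force: [0.7, 0.5, -1.4]
gripper_width: 0.0597
grip_force: 30.0
```

>>> {"op": "drive_tool", "data": {"xyz": [[0,0,0.03],[0,0,0.08],[0,0,0.12],[0,0,0.14],[0,0,0.145],[0,0,0.145],[0,0,0.145]], "roll": [0,0,0,0,0,0,0], "grip": [1,1,1,1,1,1,1]}}

```text
clock: 26.75
eef_pos: [0.6223, -0.318, 0.0462]
orientation: [[-0.207, 0.978, 0.002], [0.978, 0.207, -0.001], [-0.001, 0.002, -1.0]]
contact_force: [-0.4, 0.2, -1.0]
gripper_width: 0.0599
grip_force: 30.0
```

```bash
python3 -c "
from h import *
plan((.621,-.3185,.0315,12))"
```

```text
t 26.75 tcp [ 0.6223 -0.318   0.0462] yaw 11.96 w 0.0599 q7 5.1
[-0.0002, -0.0014, 0.0147] roll -0.0 rows 1
```

>>> {"op": "drive_tool", "data": {"xyz": [[0,-0.001,0.008],[0,-0.001,0.0145],[0,-0.001,0.0145],[0,-0.001,0.0145],[0,-0.001,0.0145],[0,-0.001,0.0145],[0,-0.001,0.0145],[0,-0.001,-0.03],[0,0,-0.09],[0,0,-0.15],[-0.05,0,-0.2],[-0.07,0,-0.205]], "roll": [0,0,0,0,0,0,0,0,0,0,0,0], "grip": [1,1,1,0,0,0,0,0,0,0,0,0]}}

```text
clock: 28.25
eef_pos: [0.6371, -0.3886, 0.2538]
orientation: [[-0.206, 0.979, 0.005], [0.979, 0.206, -0.003], [-0.004, 0.004, -1.0]]
contact_force: [0.4, 0.4, -0.6]
gripper_width: 0.0933
grip_force: 0.0
```

```bash
python3 - <<'E'
from h import *
P=optics.camera_params('wrist');im=optics.get_image('wrist');cv2.imwrite('pics/w8.png',im)
for n,z in [('tray_blue',.007),('blank_pale',.044),('tray_green',.007),('blank_dark',.029)]:
    for r in optics.cut_out('wrist',n)[:1]:
        print(n,round(r['score'],2),np.round(r['extent']),rect(P,r['region'],z))
# red-brown length ~120: closing yaw 30, tool x yaw 120
plan((.513+.035,.393-.061,.25,30))
E
```

```text
tray_blue 0.87 [236.  31. 331. 177.] (array([ 0.6213, -0.3198], dtype=float32), np.float32(0.143), np.float32(0.094), 101.5)
blank_pale 0.69 [247.  57. 315. 158.] (array([ 0.6201, -0.32  ], dtype=float32), np.float32(0.091), np.float32(0.061), 100.6)
tray_green 0.62 [ 70.   4. 161. 101.] (array([ 0.4493, -0.2964], dtype=float32), np.float32(0.101), np.float32(0.078), 88.8)
blank_dark 0.81 [ 82.   1. 138.  73.] (array([ 0.4551, -0.2867], dtype=float32), np.float32(0.062), np.float32(0.05), 89.3)
t 28.5 tcp [ 0.6356 -0.385   0.2488] yaw 12.01 w 0.0928 q7 18.7
[0.7195, 0.0635, -0.0003] roll -18.0 rows 12
```

View pics/w8.png

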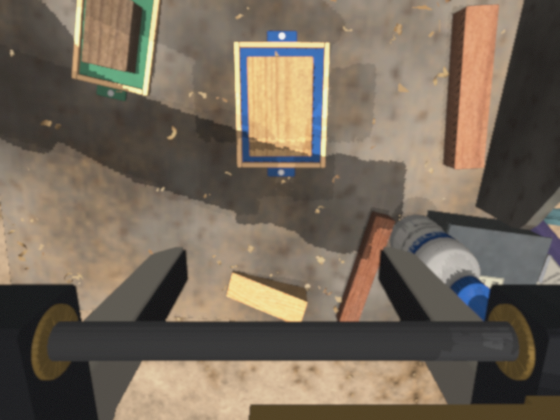

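Pale is centred in the blue tray, about 1 mm off. Now the red-brown block.

>>> {"op": "drive_tool", "data": {"xyz": [[0.72,0.063,0],[0.72,0.063,0],[0.72,0.063,0],[0.72,0.063,0],[0.72,0.063,0],[0.72,0.063,0],[0.72,0.063,0],[0.72,0.063,0],[0.72,0.063,0],[0.72,0.063,0],[0.72,0.063,0],[0.72,0.063,0]], "roll": [-3,-6,-9,-12,-15,-18,-18,-18,-18,-18,-18,-18], "grip": [0,0,0,0,0,0,0,0,0,0,0,0]}}

```text
clock: 30.0
eef_pos: [0.5453, 0.3357, 0.2491]
orientation: [[-0.504, 0.864, -0.002], [0.864, 0.504, 0.001], [0.002, -0.001, -1.0]]
contact_force: [0.7, -0.9, 0.4]
gripper_width: 0.0929
grip_force: 0.0
```

```bash
python3 - <<'E'
from h import *
for i in range(3): optics.get_image('wrist')
P=optics.camera_params('wrist');im=optics.get_image('wrist');cv2.imwrite('pics/w9.png',im)
c=None
for r in optics.cut_out('wrist','blank_redbrown')[:2]:
    v=rect(P,r['region'],.028);c=c or v
    print(round(r['score'],2),np.round(r['extent']),v)
plan((*c[0],.023,c[3]-90))
E
```

```text
0.86 [250.  56. 305. 173.] (array([0.5069, 0.3853], dtype=float32), np.float32(0.111), np.float32(0.051), 116.4)
t 30.25 tcp [0.5475 0.3307 0.2488] yaw 30.03 w 0.0933 q7 -30.7
[0.0677, -0.0074, 0.2258] roll 3.6 rows 4
```

View pics/w9.png

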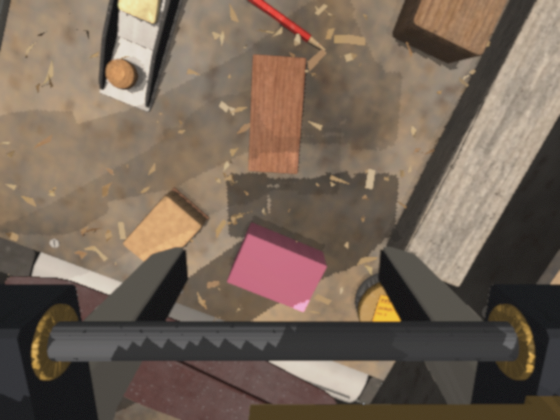

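The red-brown block at (277,114) is clear, with a 111x51 mm fit and free space on both sides.

>>> {"op": "drive_tool", "data": {"xyz": [[0.05,-0.0074,0.02],[0.068,-0.0074,0.07],[0.068,-0.0074,0.12],[0.068,-0.0074,0.17],[0.068,-0.0074,0.2],[0.068,-0.0074,0.215],[0.068,-0.0074,0.223],[0.068,-0.0074,0.223],[0.068,-0.0074,0.223],[0.068,-0.0074,0.223],[0.068,-0.0074,0.223],[0.068,-0.0074,0.223]], "roll": [3.6,3.6,3.6,3.6,3.6,3.6,3.6,3.6,3.6,3.6,3.6,3.6], "grip": [0,0,0,0,0,0,0,0,1,1,1,1]}}

```text
clock: 31.75
eef_pos: [0.508, 0.3865, 0.0268]
orientation: [[-0.444, 0.896, 0.0], [0.896, 0.444, 0.0], [0.0, 0.0, -1.0]]
contact_force: [0.8, 0.5, 0.8]
gripper_width: 0.0579
grip_force: 0.0
```

>>> {"op": "drive_tool", "data": {"xyz": [[0,0,0],[0,0,0],[0,0,0],[0,0,0],[0,0,-0.01],[0,0,-0.04],[0,0,-0.1],[0,0,-0.16],[0,0,-0.22],[0,0,-0.22],[0,0,-0.22]], "roll": [0,0,0,0,0,0,0,0,0,0,0], "grip": [1,1,1,1,1,1,1,1,1,1,1]}}

```text
clock: 33.12
eef_pos: [0.5078, 0.3858, 0.2465]
orientation: [[-0.444, 0.896, 0.0], [0.896, 0.444, -0.001], [-0.001, -0.0, -1.0]]
contact_force: [0.2, -1.6, -1.7]
gripper_width: 0.0499
grip_force: 30.0
```

```bash
python3 -c "
from h import *
plan((.4675,-.22,.25,3.5),(.4675,-.1145,.25,3.5))"
```

```text
t 33.12 tcp [0.5078 0.3858 0.2465] yaw 26.35 w 0.0499 q7 -40.2
[-0.525, -0.3051, -0.0031] roll 22.9 rows 10
[-0.4304, -0.2582, -0.0032] roll 22.9 rows 9
```

>>> {"op": "drive_tool", "data": {"xyz": [[-0.5,-0.292,0],[-0.5,-0.292,0],[-0.5,-0.292,0],[-0.5,-0.292,0],[-0.5,-0.292,0],[-0.5,-0.292,0],[-0.5,-0.292,0],[-0.5,-0.292,0],[-0.5,-0.292,0],[-0.5,-0.292,0],[-0.5,-0.292,0],[-0.5,-0.292,0]], "roll": [3,6,9,12,15,18,22.9,22.9,22.9,22.9,22.9,22.9], "grip": [1,1,1,1,1,1,1,1,1,1,1,1]}}

```text
clock: 34.62
eef_pos: [0.4685, -0.1892, 0.2462]
orientation: [[-0.063, 0.998, -0.001], [0.998, 0.063, 0.001], [0.001, -0.001, -1.0]]
contact_force: [-0.3, -0.7, -1.1]
gripper_width: 0.0496
grip_force: 30.0
```

```bash
python3 - <<'E'
from h import *
for i in range(3): optics.get_image('wrist')
P=optics.camera_params('wrist');im=optics.get_image('wrist');cv2.imwrite('pics/w10.png',im)
for r in optics.cut_out('wrist','tray_red')[:2]:
    print(round(r['score'],2),np.round(r['extent']),rect(P,r['region'],.007))
for r in optics.cut_out('wrist','blank_redbrown')[:1]:
    print(round(r['score'],2),np.round(r['extent']),rect(P,r['region'],.25-.027+.028))
plan((.4675,-.1135,.031,3.5))
E
```

```text
0.79 [242.  14. 332. 153.] (array([ 0.4644, -0.0959], dtype=float32), np.float32(0.13), np.float32(0.085), 93.5)
0.73 [365. 236. 453. 282.] (array([ 0.5205, -0.1706], dtype=float32), np.float32(0.04), np.float32(0.019), 167.3)
t 34.92 tcp [ 0.4686 -0.1903  0.2467] yaw 3.56 w 0.0497 q7 0.2
[0.0767, 0.0037, 0.2157] roll 0.1 rows 4
```

View pics/w10.png

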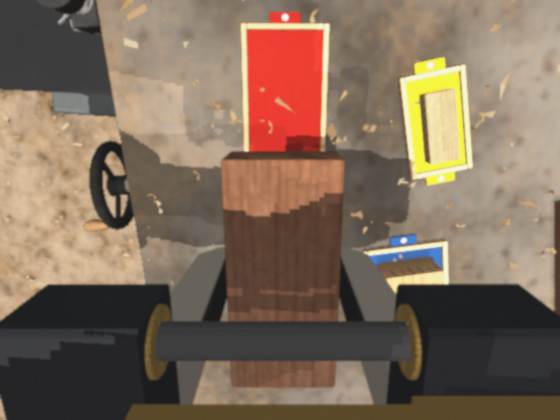

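The red tray is seen up to its far tab at (285,18). Combining both views puts its centre at (0.4655, -0.1128).

>>> {"op": "drive_tool", "data": {"xyz": [[0.05,0.0018,0.02],[0.0775,0.0018,0.06],[0.0775,0.0018,0.11],[0.0775,0.0018,0.16],[0.0775,0.0018,0.19],[0.0775,0.0018,0.203],[0.0775,0.0018,0.21],[0.0775,0.0018,0.21],[0.0775,0.0018,0.21],[0.0775,0.0018,0.21]], "roll": [0,0,0,0,0,0,0,0,0,0], "grip": [1,1,1,1,1,1,1,1,1,1]}}

```text
clock: 36.17
eef_pos: [0.4659, -0.114, 0.0373]
orientation: [[-0.06, 0.998, 0.001], [0.998, 0.06, -0.0], [-0.0, 0.001, -1.0]]
contact_force: [0.4, -0.1, -1.4]
gripper_width: 0.05
grip_force: 30.0
```

```bash
python3 -c "
from h import *
plan((.4655,-.1128,.032,3.5))"
```

```text
t 36.17 tcp [ 0.4659 -0.114   0.0373] yaw 3.44 w 0.05 q7 -30.0
[0.0012, -0.0003, 0.0053] roll -0.1 rows 1
```

>>> {"op": "drive_tool", "data": {"xyz": [[0.001,0,0.004],[0.001,0,0.0055],[0.001,0,0.0055],[0.001,0,0.0055],[0.001,0,0.0055],[0.001,0,0.0055],[0.001,0,0.0055],[0.001,0,-0.03],[0,0,-0.09],[0,0,-0.15],[-0.05,0.03,-0.2],[-0.09,0.05,-0.21]], "roll": [0,0,0,0,0,0,0,0,0,0,0,0], "grip": [1,1,1,0,0,0,0,0,0,0,0,0]}}

```text
clock: 37.67
eef_pos: [0.5221, -0.2012, 0.2499]
orientation: [[-0.062, 0.998, 0.004], [0.998, 0.062, -0.001], [-0.002, 0.004, -1.0]]
contact_force: [1.2, 0.2, -0.6]
gripper_width: 0.093
grip_force: 0.0
```

```bash
python3 - <<'E'
from h import *
plan()
optics.get_image('wrist')
P=optics.camera_params('wrist');im=optics.get_image('wrist');cv2.imwrite('pics/w11.png',im)
for n,z in [('tray_red',.007),('blank_redbrown',.032),('tray_yellow',.007),('blank_sandy',.022)]:
    for r in optics.cut_out('wrist',n)[:1]:
        print(n,round(r['score'],2),np.round(r['extent']),rect(P,r['region'],z))
optics.get_image('top');P=optics.camera_params('top')
for n,z in [('blank_sandy',.022),('blank_dark',.029),('blank_pale',.044),('blank_redbrown',.032),('sanding_block',.03),('wax_tin',.033)]:
    for r in optics.cut_out('top',n)[:1]:
        print(n,round(r['score'],2),np.round(r['extent']),rect(P,r['region'],z))
E
```

```text
t 37.67 tcp [ 0.5221 -0.2012  0.2499] yaw 3.55 w 0.093 q7 -2.4
tray_red 0.94 [179.   1. 272. 160.] (array([ 0.4653, -0.119 ], dtype=float32), np.float32(0.15), np.float32(0.084), 93.4)
blank_redbrown 0.62 [193.  12. 251. 136.] (array([ 0.4657, -0.1133], dtype=float32), np.float32(0.109), np.float32(0.051), 93.2)
tray_yellow 0.68 [342.  29. 418. 162.] (array([ 0.6209, -0.1242], dtype=float32), np.float32(0.124), np.float32(0.065), 105.4)
blank_sandy 0.93 [359.  60. 404. 136.] (array([ 0.6198, -0.127 ], dtype=float32), np.float32(0.071), np.float32(0.036), 103.3)
blank_sandy 0.66 [250. 161. 278. 184.] (array([0.7288, 0.2679], dtype=float32), np.float32(0.075), np.float32(0.071), 179.9)
blank_pale 0.87 [259. 200. 281. 225.] (array([0.5917, 0.2468], dtype=float32), np.float32(0.092), np.float32(0.062), 6.1)
blank_redbrown 0.88 [362. 240. 397. 261.] (array([ 0.4695, -0.1106], dtype=float32), np.float32(0.113), np.float32(0.053), 92.1)
sanding_block 0.78 [267. 240. 291. 258.] (array([0.4695, 0.2198], dtype=float32), np.float32(0.077), np.float32(0.053), 77.3)
wax_tin 0.59 [251. 161. 278. 185.] (array([0.7287, 0.2671], dtype=float32), np.float32(0.077), np.float32(0.071), 44.6)
```

View pics/w11.png

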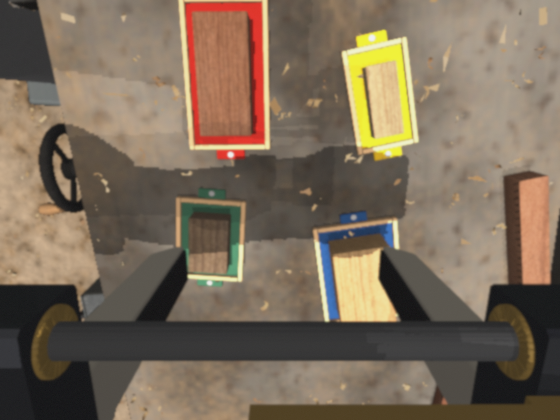

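All four blocks lie flat and centred in their own trays. The sanding block and the wax tin have not moved, and the gripper is clear. I'm handing the job in.

```bash
python3 -c "
from cell import order
print(order.finish_job())"
```

```text
the job is handed in; nothing more can be done
None
```

I placed all four blanks flat in their own trays, each within about 4 mm of centre by the camera checks, with the sanding block and wax tin unmoved; the job was handed in at about 38 s, and no verdict came back.

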